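# Move a row of sample vials to the other tray in reverse order

## Robot

A 6-joint arm with a two-finger parallel gripper is mounted at the origin on a cart in front of the work surface, level with it; the furniture and walls round the work are solid. World frame = base frame: x ahead of the robot, y to its left, z up, the work surface at z = 0. Lengths are in mm, angles in rad, forces in N, time in s.
With the tool pointing down it reaches from about 350 to 775 mm from the base axis. Payload 7.3 kg.
Tool frame: the origin (TCP) lies at the very end of the fingers, on their centre line; the grasp point (between the pads) lies behind it (bot.grip_point_offset is the z of the grasp point in the tool frame, in mm); z points along the fingers, y is the line along which they close (so a half turn about z gives the same grasp; the last joint's range is limited). The gripper opens to 92 mm and grips with 3 to 60 N. Pads are 19 mm wide; open, the fingers measure 130 mm over their backs; the gripper's body (75 mm by 190 mm) begins 47 mm behind the grasp point.
Start: joints at [1.002, 0.342, 1.524, -0, 1.275, -0.146], TCP at [215.405, 478.798, 202.941] pointing down, gripper open.
Joint ranges: [-2.53, 2.53], [-0.77, 2.02], [0.04, 2.7], [-1, 4.14], [0.28, 2.66], [-3.11, 3.11]. Speed limits (rad/s): [2.57, 2.57, 3.14, 3.14, 3.14, 3.14].

## Interface

Orientations are given as [roll, pitch, yaw] about the fixed x, y, z axes, in that order (R = Rz(yaw) Ry(pitch) Rx(roll)).
In Python, from plant import bot gives the robot as it stands. The module is installed in compiled form; this text tells all that it offers.
- The arm moves only by the shell command python3 -m crank 'ROWS'. ROWS is JSON, a list that holds one entry, the list of rows, each a list of 5 numbers: the opening, from 0 (shut) to 1 (fully open), then the shift along the tool's x, y, z in cm, then the turn about the tool's z in degrees. In form: [[[claw, x, y, z, turn], ...]]. A call has exactly 10 rows; each row is the pose to reach, as a shift and turn from the pose commanded when the call began, along the tool's axes at that moment; what a row does not reach only later rows make up. A row lasts 1/10 s, in which the tool goes at most 50 mm and 8.59 degrees, less where a joint would pass 70% of its speed; a pose out of reach is approached as far as the arm can. A call with a gripper value outside its range is refused whole. The fingers move at their own pace and stop on an object; the grip force is fixed at half the most. Time passes only in rows, so rows that repeat a pose let the fingers close, or fill a call up. It gives the time, the measured TCP pose, the force, the opening and the grip force at its end, in the units of the state.
- bot.get_obs(): the state, without advancing time (a new reading comes with each control period).
- bot.capture(name): name is "scene" or "top" or "wrist"; returns (picture, depth): 480x640x3 uint8, red, green, blue; 480x640 float32, mm along the optical axis (not along the pixel's ray), 0 where there is no reading.
- bot.calibration(name): a dict with "vertical_fov" (degrees; the focal length in pixels is half the picture's height over the tangent of half this angle, whatever the lens; pixels are square), "cx", "cy" (the principal point, pixels), "rvec" (rotation vector, rad) and "tvec" (3), from world to camera coordinates, as OpenCV has them; the wrist camera has in their place "tool_from_camera" (4x4, takes a point from camera to tool coordinates, whose origin is the TCP and whose axes are the flange's). Camera axes: x right, y down, z forward; pixel columns grow to the right and rows downward; lengths in mm; the calibration is good to about 2 mm. The wrist camera is an equidistant fisheye: a pixel r from the principal point sees the ray r / f radians off the axis. A picture is of the moment at which its call begins: read the wrist's pose just before it. calibration takes no time and is no camera call.
- bot.close_job(): hands the job in; it is judged then, once.
The state is a dict: "time": time; "joint_positions": joint angles; "dq": joint speeds; "tau": joint torques, N m; "tool_pos": TCP position; "tcp_rot": TCP orientation; "contact_force": force on the tool from outside, world axes, zero at the start; "moment": the same for the moment, N m; "grip_width": finger opening in mm; "finger_force": force on a finger pad.
Only numpy, scipy, OpenCV 4.12 (cv2) and the standard library are available. Lean on these libraries where they do the work, as an engineer would, in place of code of your own. Each camera call takes 0.05 s, during which the arm holds its last target. There are 200 camera calls.

## Task

Move the four vials from the full tray into the empty tray in reverse order: the vial that stands at the left end (as you see it from the robot) goes into the right-end pocket, the next one into the pocket beside it, and so on, one vial to a pocket. Set each down gently, upright on the pocket's floor, without dropping or tipping any, and let go of them all.

Things in the scene. Friction and masses are not known exactly. Their poses are not given: they have to be found in the camera images.
- full_tray: Holds the vials at the start: dark grey tray, 60 x 248 x 18 mm plus 10 mm end lips, fixed. Four pockets in a row, centres at x = 0, y = +90, +30, -30, -90 mm in its frame, each 52 (x) by 56 (y) mm inside, walls 16 to 18 mm high; floor (mid-grey pad) 7 mm above the origin. Origin: centre of underside, z up; +y is its left end seen from the robot (turned at most 20 degrees)
- empty_tray: Empty at the start: dark grey tray, 60 x 248 x 18 mm plus 10 mm end lips, fixed. Four pockets in a row, centres at x = 0, y = +90, +30, -30, -90 mm in its frame, each 52 (x) by 56 (y) mm inside, walls 16 to 18 mm high; floor (mid-grey pad) 7 mm above the origin. Origin: centre of underside, z up; +y is its left end seen from the robot (turned at most 20 degrees)
- vial_a: Glass vial with a black screw cap, pale label, 20 mm across, 58 mm tall, about 20 g, standing upright in one pocket of the full tray. Origin: centre of its underside, z up along the vial
- vial_b: Open glass vial with no cap, a red band round it, 20 mm across, 56 mm tall, about 20 g, standing upright in one pocket of the full tray. Origin: centre of its underside, z up along the vial
- vial_c: Glass vial with a black screw cap, yellow label, 20 mm across, 58 mm tall, about 20 g, standing upright in one pocket of the full tray. Origin: centre of its underside, z up along the vial
- vial_d: Open glass vial with no cap and no coloured band, 20 mm across, 56 mm tall, about 20 g, standing upright in one pocket of the full tray. Origin: centre of its underside, z up along the vial
- pad_a: Mid-grey rubber pad, 50 x 54 x 2 mm, fixed on the floor of the full tray's pocket in which vial_a stands at the start; it only marks that pocket and stays there. Origin: centre of its underside
- pad_b: Mid-grey rubber pad, 50 x 54 x 2 mm, fixed on the floor of the full tray's pocket in which vial_b stands at the start; it only marks that pocket and stays there. Origin: centre of its underside
- pad_c: Mid-grey rubber pad, 50 x 54 x 2 mm, fixed on the floor of the full tray's pocket in which vial_c stands at the start; it only marks that pocket and stays there. Origin: centre of its underside
- pad_d: Mid-grey rubber pad, 50 x 54 x 2 mm, fixed on the floor of the full tray's pocket in which vial_d stands at the start; it only marks that pocket and stays there. Origin: centre of its underside

How it is judged:
By the outcome, as a careful person would: the job done as asked, in the order asked, and still so for the second after the job is handed in, with the robot touching nothing.
It also fails if it takes over 90 s, if anything falls off the work surface, if the arm or the gripper's body presses on something with over 40 N, if the wrist force passes 120 N, or if a joint passes its speed limit or range.

## Working session

There is one attempt and no reset: what is moved stays moved. The work goes in short steps, Python scripts to look and compute and a shell command to move; the robot and the scene stay as the last step left them, time stands still between calls to the robot, and variables do not carry over. Pictures are saved under pics/ and viewed, at most 14 in all, crops included, and the job is handed in when it is done.

```bash
mkdir -p pics; cat > h.py <<'E'
import numpy as np, cv2
from plant import bot
def grab(n,f):
    o=bot.get_obs(); p,d=bot.capture(n); cv2.imwrite('pics/'+f+'.png',p[:,:,::-1]); np.save(f+'.npy',d); return o,p,d
def world(n,d):
    c=bot.calibration(n); f=240/np.tan(np.radians(c['vertical_fov'])/2)
    v,u=np.mgrid[:480,:640]; X=np.stack([(u-c['cx'])/f*d,(v-c['cy'])/f*d,d],-1)
    R=cv2.Rodrigues(np.array(c['rvec'],float))[0]; return (X-np.array(c['tvec']).ravel())@R
E
python3 - <<'E'
from h import *
for n in('top','scene'):
    grab(n,n); print(n,bot.calibration(n))
print(bot.get_obs(),bot.grip_point_offset)
E
```

```text
top {'vertical_fov': 47.2527724441259, 'cx': 311.14686057841055, 'cy': 246.8586431505047, 'rvec': array([ 2.12038371, -2.13306655,  0.20309405]), 'tvec': array([   8.02954954,  543.17422204, 1069.71859284])}
scene {'vertical_fov': 49.41196508761848, 'cx': 317.5128710901466, 'cy': 235.79769269226915, 'rvec': array([ 2.38190095, -0.65157207,  0.26015782]), 'tvec': array([-480.48249096,  259.31282385,  787.07512385])}
{'time': 0.1, 'joint_positions': array([ 1.00195631e+00,  3.42658099e-01,  1.52490409e+00,  2.04638313e-06,
        1.27539463e+00, -1.46030410e-01]), 'dq': array([ 0.00069818, -0.00112962, -0.00188361, -0.00141958,  0.00022057,
        0.00161705]), 'tau': array([ 3.23418108e-04, -4.32006276e+01, -2.44691116e+01,  7.17473100e-02,
        5.26838447e-02, -5.04129730e-05]), 'tool_pos': array([215.20393028, 478.44281036, 202.3179299 ]), 'tcp_rot': array([-3.14024329e+00, -2.00438915e-04,  2.71878232e+00]), 'contact_force': array([ 0.33373526,  1.0160686 , -0.03737876]), 'moment': array([ 0.07574356,  0.00853295, -0.0046352 ]), 'finger_force': 0.0, 'grip_width': 91.96672828251347} -18.8
```

View pics/top.png

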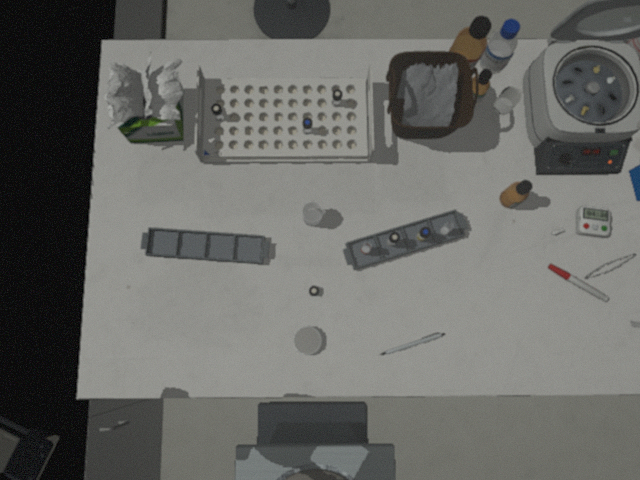

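View pics/scene.png

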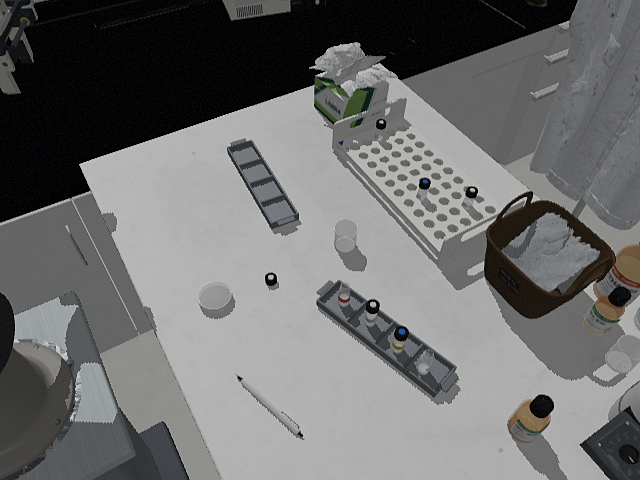

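The top view shows the empty tray around (207,246) and the full tray around (407,240). From left to right the vials are red band (b), black cap (a), yellow label (c) and clear (d).

```bash
cat > m.py <<'E'
from h import *
d=np.load('top.npy'); p=cv2.imread('pics/top.png'); W=world('top',d)
print('table z',[np.round(W[v,u],1) for v,u in((300,250),(200,280),(330,450))])
g=p.max(2)
for n,(u0,u1,v0,v1) in dict(empty=(135,278,222,270),full=(338,476,203,275)).items():
    # project pixel rays to rim height z=17 and fit rectangle to dark pixels
    c=bot.calibration('top');R=cv2.Rodrigues(c['rvec'])[0];f=240/np.tan(np.radians(c['vertical_fov'])/2);C=-R.T@c['tvec']
    m=np.zeros(g.shape,np.uint8); m[v0:v1,u0:u1]=(g[v0:v1,u0:u1]<105)
    k=cv2.connectedComponentsWithStats(m); i=1+k[2][1:,4].argmax(); v,u=np.where((k[1]==i))
    print(n,'z pct',np.percentile(W[v,u,2],[5,25,50,75,95]).round(1), len(u))
    ray=np.stack([(u-c['cx'])/f,(v-c['cy'])/f,np.ones(len(u))],-1)@R
    P=C+ray*((17-C[2])/ray[:,2])[:,None]
    r=cv2.minAreaRect(P[:,:2].astype(np.float32)); print(r)
    # by depth
    s=W[v0:v1,u0:u1].reshape(-1,3); s=s[(s[:,2]>4)&(s[:,2]<24)]; print(len(s),cv2.minAreaRect(s[:,:2].astype(np.float32)))
    s=W[v0:v1,u0:u1].reshape(-1,3); s=s[s[:,2]>45]; print('tall',s.round(0).tolist()[:60])
E
python3 m.py; python3 - <<'E'
import cv2
p=cv2.imread('pics/top.png')
cv2.imwrite('pics/crop1.png',cv2.resize(p[200:280,130:480],None,fx=2.2,fy=2.2,interpolation=2))
E
```

```text
table z [array([439.9, 133.3,   1.2]), array([657.3,  71.6,  -3.2]), array([ 375.4, -284.2,   -4.5])]
empty z pct [ 0.   4.   6.1  9.9 17.6] 3692
((553.1354370117188, 221.77578735351562), (281.10174560546875, 61.95315170288086), 85.44580841064453)
2880 ((555.3109130859375, 225.83604431152344), (289.6882629394531, 99.68492889404297), 89.65510559082031)
tall [[337.0, 11.0, 1151.0], [337.0, 11.0, 1151.0], [337.0, 11.0, 1151.0], [337.0, 11.0, 1151.0], [337.0, 11.0, 1151.0], [337.0, 11.0, 1151.0], [337.0, 11.0, 1151.0], [337.0, 11.0, 1151.0], [337.0, 11.0, 1151.0], [337.0, 11.0, 1151.0], [337.0, 11.0, 1151.0], [337.0, 11.0, 1151.0], [337.0, 11.0, 1151.0], [337.0, 11.0, 1151.0], [337.0, 11.0, 1151.0], [337.0, 11.0, 1151.0], [337.0, 11.0, 1151.0], [337.0, 11.0, 1151.0], [337.0, 11.0, 1151.0], [337.0, 11.0, 1151.0], [337.0, 11.0, 1151.0], [337.0, 11.0, 1151.0]]
full z pct [-2.   3.4  6.2 14.  57. ] 3549
((563.780029296875, -198.20248413085938), (65.49556732177734, 273.63922119140625), 16.750015258789062)
2324 ((573.669189453125, -192.10374450683594), (145.873291015625, 272.42279052734375), 3
[... 703 characters left out ...]
.0, 50.0], [587.0, -271.0, 52.0], [585.0, -270.0, 63.0], [587.0, -285.0, 52.0], [586.0, -286.0, 58.0], [583.0, -228.0, 60.0], [583.0, -230.0, 61.0], [586.0, -269.0, 49.0], [585.0, -271.0, 50.0], [583.0, -270.0, 62.0], [584.0, -273.0, 59.0], [586.0, -286.0, 47.0], [584.0, -286.0, 55.0], [337.0, 11.0, 1151.0], [581.0, -224.0, 60.0], [581.0, -225.0, 63.0], [580.0, -227.0, 64.0], [580.0, -229.0, 64.0], [581.0, -232.0, 61.0], [581.0, -233.0, 61.0], [584.0, -270.0, 47.0], [584.0, -272.0, 48.0], [583.0, -272.0, 53.0], [581.0, -272.0, 61.0], [582.0, -284.0, 56.0], [581.0, -285.0, 60.0], [578.0, -220.0, 65.0], [578.0, -222.0, 65.0], [578.0, -224.0, 67.0], [579.0, -227.0, 60.0], [578.0, -228.0, 66.0]]
```

View pics/crop1.png

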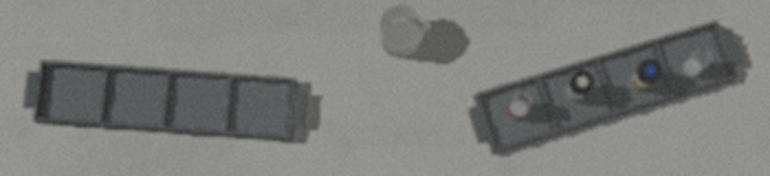

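The crop shows the tray corners and the vial tops. The empty tray's corners are at (42,62), (297,80), (293,140) and (36,122). I'll compute poses from these, then refine with the wrist camera.

```bash
cat >> h.py <<'E'
def ray(n,uv,z):
    c=bot.calibration(n);R=cv2.Rodrigues(np.array(c['rvec']))[0];f=240/np.tan(np.radians(c['vertical_fov'])/2);C=-R.T@np.array(c['tvec']).ravel()
    uv=np.atleast_2d(uv).astype(float); r=np.c_[(uv[:,0]-c['cx'])/f,(uv[:,1]-c['cy'])/f,np.ones(len(uv))]@R
    return C+r*((z-C[2])/r[:,2])[:,None]
E
python3 - <<'E'
from h import *
for n,c in dict(empty=[(42,62),(297,80),(293,140),(36,122)],full=[(478,94),(716,23),(738,80),(497,152)]).items():
    P=ray('top',np.array(c)/2.2+[130,200],17)[:,:2]
    print(n,P.mean(0).round(1),'sides',[np.linalg.norm(P[i]-P[i-1]).round(1) for i in range(4)])
    d=P[0]+P[3]-P[1]-P[2]; a=np.arctan2(-d[0],d[1]); print('yaw',np.degrees(a))
    for y in(90,30,-30,-90): print(y,(P.mean(0)+y*np.array([-np.sin(a),np.cos(a)])).round(1))
for n,c,z in(('b',(519,107),62),('a',(582,82),65),('c',(649,70),65),('d',(694,63),62)): print(n,ray('top',np.array(c)/2.2+[130,200],z).round(1))
d=np.load('top.npy');W=world('top',d)[200:275,340:480].reshape(-1,3);W=W[(W[:,2]>40)&(W[:,2]<75)]
# clusters
from scipy.cluster.hierarchy import fcluster,linkage
l=fcluster(linkage(W[:,:2]),6,'distance')
for i in set(l):
    s=W[l==i]
    if len(s)>5: print(len(s),s.mean(0).round(1),((s.max(0)+s.min(0))/2).round(1),np.ptp(s,axis=0).round(1))
print(bot.calibration('wrist'))
E
```

```text
empty [552.9 225.9] sides [np.float64(58.5), np.float64(245.8), np.float64(58.3), np.float64(245.4)]
yaw -4.4026144703531855
90 [559.8 315.7]
30 [555.2 255.8]
-30 [550.6 196. ]
-90 [546.  136.2]
full [ 564.2 -196.4] sides [np.float64(58.7), np.float64(242.1), np.float64(59.3), np.float64(243.0)]
yaw 16.450742496619306
90 [ 538.7 -110.1]
30 [ 555.7 -167.6]
-30 [ 572.7 -225.2]
-90 [ 589.6 -282.7]
b [[ 536.8 -105.7   62. ]]
a [[ 559.3 -163.9   65. ]]
c [[ 570.2 -226.1   65. ]]
d [[ 577.3 -268.7   62. ]]
69 [ 584.  -277.    51.8] [ 584.7 -277.3   52.5] [18.5 18.  23.6]
109 [ 570.9 -226.3   60. ] [ 572.7 -226.9   54.3] [21.4 20.7 27.7]
103 [ 560.5 -163.5   61.2] [ 561.1 -163.7   54.8] [21.3 19.8 25.6]
49 [ 541.9 -108.    53.3] [ 544.  -108.3   53.3] [19.4 18.1 22.7]
{'vertical_fov': 65.70646984690485, 'cx': 319.64564769850705, 'cy': 239.05913984688826, 'tool_from_camera': array([[-3.39955281e-04, -9.61542435e-01, -2.74656203e-01,
         7.38328250e+01],
       [ 9.99999898e-01, -4.08398967e-04,  1.92013471e-04,
         1.21222067e+00],
       [-2.96798410e-04, -2.74656110e-01,  9.61542476e-01,
        -1.82155612e+02],
       [ 0.00000000e+00,  0.00000000e+00,  0.00000000e+00,
         1.00000000e+00]])}
```

```bash
cat >> h.py <<'E'
from scipy.spatial.transform import Rotation as Ro
def mv(x,y,z,psi):
    o=bot.get_obs(); R=Ro.from_euler('xyz',o['tcp_rot']).as_matrix(); s=R.T@(np.array([x,y,z])-o['tool_pos'])/10
    ps=np.degrees(o['tcp_rot'][2]); print('t %.1f shift cm'%o['time'],s.round(2),'turn',round((ps-psi+180)%360-180,1),'pos',o['tool_pos'].round(1),'psi',round(ps,1),'w',round(o['grip_width'],1),'ff',round(o['finger_force'],1))
def wray(o,uv,z):
    c=bot.calibration('wrist'); f=240/np.tan(np.radians(c['vertical_fov'])/2)
    uv=np.atleast_2d(uv).astype(float)-[c['cx'],c['cy']]; r=np.hypot(*uv.T); th=r/f
    d=np.c_[uv/np.maximum(r,1e-9)[:,None]*np.sin(th)[:,None],np.cos(th)]
    T=c['tool_from_camera']; R=Ro.from_euler('xyz',o['tcp_rot']).as_matrix()
    C=R@T[:3,3]+o['tool_pos']; d=d@(R@T[:3,:3]).T
    return C+d*((np.atleast_1d(z)-C[2])/d[:,2])[:,None]
E
python3 -c "
from h import *
mv(564,-196,200,106.45)"
```

```text
t 0.1 shift cm [-59.48 -47.19   0.28] turn 49.3 pos [215.2 478.4 202.3] psi 155.8 w 92.0 ff 0.0
```

```bash
python3 -m crank '[[[1,-3,-2.4,0,3],[1,-6,-4.7,0,6],[1,-9,-7.1,0,9],[1,-12,-9.5,0,12],[1,-15,-11.9,0,15],[1,-18,-14.3,0,18],[1,-21,-16.7,0,21],[1,-24,-19,0,24],[1,-27,-21.4,0,27],[1,-30,-23.8,0,30]]]'; python3 -c "
from h import *
mv(564,-196,200,106.45)"
```

```text
time: 1.1
tool_pos: [391.6, 137.2, 202.8]
tcp_rot: [-3.142, -0.0, 2.193]
contact_force: [0.2, 0.1, -0.4]
grip_width: 91.5
finger_force: 0.0
t 1.1 shift cm [-37.12  -5.41   0.27] turn 19.2 pos [391.6 137.2 202.8] psi 125.7 w 91.5 ff 0.0
```

```bash
python3 -m crank '[[[1,-5,-0.7,0,3],[1,-10,-1.4,0,6],[1,-15,-2.1,0,9],[1,-20,-2.8,0,12],[1,-25,-3.5,0,15],[1,-30,-4.3,0,18],[1,-34,-4.9,0,19],[1,-37.1,-5.4,0,19.2],[1,-37.1,-5.4,0,19.2],[1,-37.1,-5.4,0,19.2]]]'; python3 -c "
from h import *
o,p,d=grab('wrist','w1')
import pickle; pickle.dump(o,open('w1.pkl','wb')); mv(564,-196,200,106.45)"
```

```text
time: 2.1
tool_pos: [563.9, -193.9, 201.9]
tcp_rot: [-3.14, -0.002, 1.859]
contact_force: [0.2, 0.1, 0.1]
grip_width: 91.6
finger_force: 0.0
t 2.1 shift cm [-0.28 -0.06  0.23] turn 0.1 pos [ 563.8 -193.1  202.3] psi 106.6 w 91.9 ff 0.0
```

View pics/w1.png

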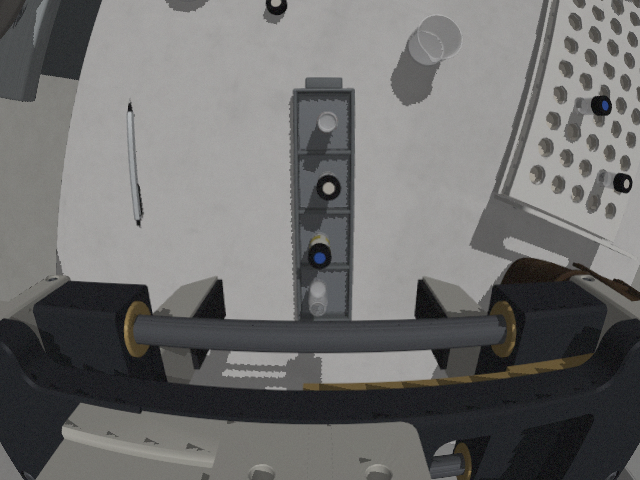

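The wrist view shows vial b's top near (328,121), a's at (328,187), c's at (319,257) and d's at (317,310). The tray's far corners are at (294,90) and (354,90).

```bash
python3 - <<'E'
from h import *
import pickle; o=pickle.load(open('w1.pkl','rb'))
print(wray(o,[(328,121),(328,187),(319,257),(317,310)],[63,65,65,63]).round(1))
c=wray(o,[(294,90),(354,90),(300,318),(350,318)],17);print(c.round(1))
p=cv2.imread('pics/w1.png'); cv2.imwrite('pics/w1c.png',cv2.resize(p[75:325,270:380],None,fx=2.4,fy=2.4,interpolation=2))
E
```

```text
[[ 546.5 -107.5   63. ]
 [ 562.8 -162.1   65. ]
 [ 573.4 -225.4   65. ]
 [ 587.1 -278.3   63. ]]
[[ 506.4  -84.9   17. ]
 [ 562.3  -68.2   17. ]
 [ 578.  -315.8   17. ]
 [ 631.3 -300.1   17. ]]
```

View pics/w1c.png

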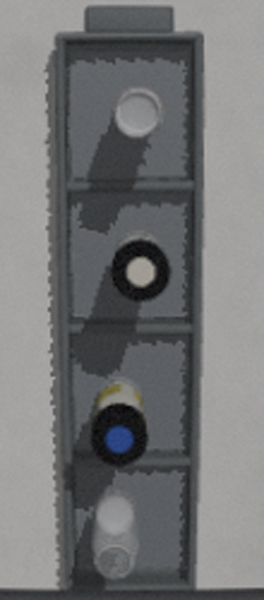

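```bash
python3 -c "
from h import *
mv(545,-108,22,106.45)"
```

```text
t 2.1 shift cm [ 8.67  0.64 18.04] turn 0.1 pos [ 563.8 -193.1  202.3] psi 106.6 w 91.9 ff 0.0
```

```bash
python3 -m crank '[[[1,2,0.2,2,0],[1,5,0.4,5,0],[1,7.5,0.6,8,0],[1,8.7,0.6,10,0],[1,8.7,0.6,10,0],[1,8.7,0.6,10,0],[1,8.7,0.6,10,0],[1,8.7,0.6,10,0],[1,8.7,0.6,10,0],[1,8.7,0.6,10,0]]]'; python3 -c "
from h import *
for i in range(3):mv(545,-108,22,106.45); grab('wrist','w2')
import pickle; pickle.dump(bot.get_obs(),open('w2.pkl','wb'))"
```

```text
time: 3.15
tool_pos: [545.6, -109.3, 103.3]
tcp_rot: [3.141, 0.0, 1.859]
contact_force: [0.0, 1.0, -0.5]
grip_width: 91.6
finger_force: 0.0
t 3.1 shift cm [ 0.14 -0.03  8.13] turn 0.1 pos [ 545.6 -109.3  103.3] psi 106.5 w 91.6 ff 0.0
t 3.2 shift cm [ 0.13 -0.02  8.12] turn 0.1 pos [ 545.5 -109.2  103.2] psi 106.5 w 91.8 ff 0.0
t 3.2 shift cm [ 0.12 -0.01  8.11] turn 0.1 pos [ 545.4 -109.1  103.1] psi 106.6 w 91.6 ff 0.0
```

View pics/w2.png

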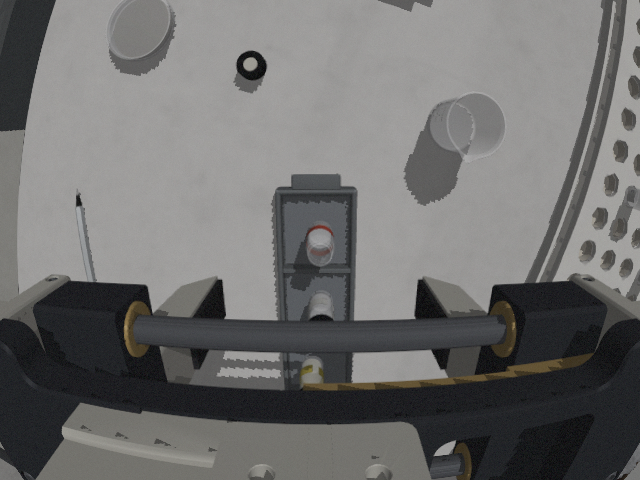

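Vial b's top is near (320,254), in line with the finger centre at column 321.

```bash
python3 -c "
from h import *
import pickle; o=pickle.load(open('w2.pkl','rb')); print(wray(o,[(320,254),(321,243)],[63,50]))"
python3 -m crank '[[[1,0,0,2,0],[1,0,0,4,0],[1,0,0,6,0],[1,0,0,7.4,0],[1,0,0,8.1,0],[1,0,0,8.1,0],[0,0,0,8.1,0],[0,0,0,8.1,0],[0,0,0,8.1,0],[0,0,0,8.1,0]]]'; python3 -c "
from h import *
mv(545,-108,22,106.45)"
```

```text
[[ 546.06315235 -107.09260233   63.        ]
 [ 545.7511312  -103.68070095   50.        ]]
time: 4.3
tool_pos: [545.7, -108.9, 22.5]
tcp_rot: [3.141, 0.001, 1.86]
contact_force: [0.5, 0.2, -0.3]
grip_width: 64.5
finger_force: 0.0
t 4.3 shift cm [ 0.1  -0.04  0.04] turn 0.1 pos [ 545.7 -108.9   22.5] psi 106.6 w 64.5 ff 0.0
```

```bash
python3 -m crank '[[[0,0,0,0,0],[0,0,0,0,0],[0,0,0,0,0],[0,0,0,0,0],[0,0,0,0,0],[0,0,0,0,0],[0,0,0,0,0],[0,0,0,0,0],[0,0,0,0,0],[0,0,0,0,0]]]'; python3 -c "
from h import *
mv(546,136.2,24,85.6)"
```

```text
time: 5.3
tool_pos: [545.3, -108.8, 21.9]
tcp_rot: [3.142, -0.0, 1.86]
contact_force: [-0.3, -0.2, -0.1]
grip_width: 18.5
finger_force: 30.0
t 5.3 shift cm [23.46  7.05 -0.21] turn 21.0 pos [ 545.3 -108.8   21.9] psi 106.6 w 18.5 ff 30.0
```

```bash
python3 -m crank '[[[0,0,0,-1,0],[0,0,0,-3,0],[0,0,0,-6,0],[0,0,0,-8,0],[0,1.5,0.5,-9,1.5],[0,4,1.2,-9,4],[0,7,2.1,-9,7],[0,10,3,-9,10],[0,13,3.9,-9,13],[0,15,4.5,-9,15]]]'; python3 -m crank '[[[0,1.8,0.2,0,1],[0,4.4,0.2,0,3],[0,7,0.2,0,5],[0,8.5,0.2,0,6],[0,8.5,0.2,0,6],[0,8.5,0.2,0,6],[0,8.5,0.2,0,6],[0,8.5,0.2,0,6],[0,8.5,0.2,0,6],[0,8.5,0.2,0,6]]]';  python3 -c "
from h import *
mv(546,136.2,23,85.6)
o,_,_=grab('wrist','w3')
import pickle; pickle.dump(o,open('w3.pkl','wb'))"
```

```text
time: 6.3
tool_pos: [545.6, 49.7, 112.8]
tcp_rot: [3.141, -0.0, 1.597]
contact_force: [0.6, -0.4, 0.1]
grip_width: 18.0
finger_force: 30.0
time: 7.3
tool_pos: [545.4, 132.3, 111.9]
tcp_rot: [-3.142, -0.0, 1.493]
contact_force: [-0.6, 0.7, -0.6]
grip_width: 18.6
finger_force: 30.0
t 7.3 shift cm [0.39 0.03 8.89] turn -0.1 pos [545.4 132.3 111.9] psi 85.5 w 18.6 ff 30.0
```

View pics/w3.png

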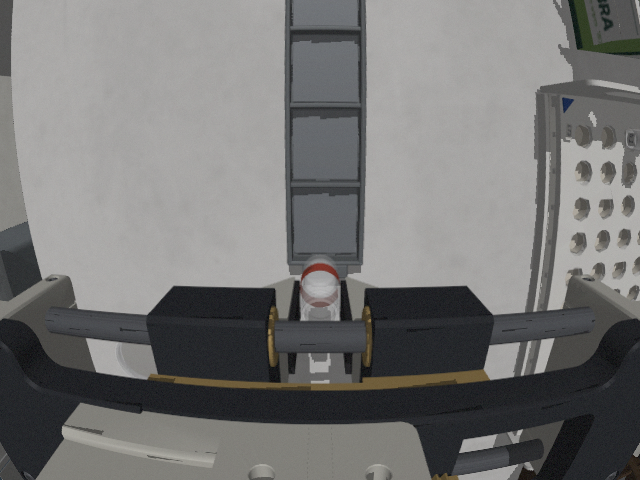

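Vial b is held at (320,285). The right-end pocket's outline runs from rows 184 to 263 and columns 288 to 363.

```bash
python3 - <<'E'
from h import *
import pickle; o=pickle.load(open('w3.pkl','rb')); R=Ro.from_euler('xyz',o['tcp_rot']).as_matrix()
for uv in [(291,184),(361,184),(291,105),(362,105),(292,28),(361,28),(291,263),(361,263)]:
    P=wray(o,uv,17)[0]; q=P[:2]-[552.9,225.9]; a=np.radians(-4.4); print(P.round(1), 'tray', (q@np.array([[np.cos(a),-np.sin(a)],[np.sin(a),np.cos(a)]])).round(1))
E
```

```text
[527.6 172.9  17. ] tray [-21.2 -54.8]
[580.1 168.9  17. ] tray [ 31.5 -54.8]
[532.7 231.9  17. ] tray [-20.6   4.5]
[584.7 228.1  17. ] tray [31.6  4.6]
[538.  291.5  17. ] tray [-19.9  64.2]
[588.9 287.9  17. ] tray [31.1 64.5]
[521.5 110.4  17. ] tray [ -22.4 -117.5]
[576.9 106.1  17. ] tray [  33.1 -117.6]
```

```bash
python3 -c "
from h import *
mv(551,140,23,85.6)"
```

```text
t 7.3 shift cm [0.79 0.5  8.89] turn -0.1 pos [545.4 132.5 111.9] psi 85.5 w 18.9 ff 30.0
```

```bash
python3 -m crank '[[[0,0.8,0.5,1,0],[0,0.8,0.5,3,0],[0,0.8,0.5,5,0],[0,0.8,0.5,6.5,0],[0,0.8,0.5,7.5,0],[0,0.8,0.5,8.2,0],[0,0.8,0.5,8.6,0],[0,0.8,0.5,8.8,0],[0,0.8,0.5,8.9,0],[0,0.8,0.5,8.9,0]]]'; python3 -m crank '[[[0,0,0,0.05,0],[0,0,0,0.05,0],[0.5,0,0,0.05,0],[0.5,0,0,0.05,0],[0.5,0,0,0.05,0],[0.5,0,0,0.05,0],[0.5,0,0,-2,0],[0.5,0,0,-5,0],[0.5,0,0,-9,0],[0.5,0,0,-13,0]]]'; python3 -c "
from h import *
mv(561.5,-163,100,106.45)
o,_,_=grab('wrist','w4')"
```

```text
time: 8.35
tool_pos: [551.3, 140.5, 23.3]
tcp_rot: [3.141, -0.0, 1.494]
contact_force: [0.8, 0.1, -0.2]
grip_width: 18.5
finger_force: 30.0
time: 9.35
tool_pos: [550.5, 140.3, 154.0]
tcp_rot: [-3.141, 0.0, 1.494]
contact_force: [0.9, -0.2, -0.5]
grip_width: 46.0
finger_force: 0.0
t 9.3 shift cm [-30.16   3.44   5.4 ] turn -20.9 pos [550.5 140.3 154. ] psi 85.6 w 46.0 ff 0.0
```

View pics/w4.png

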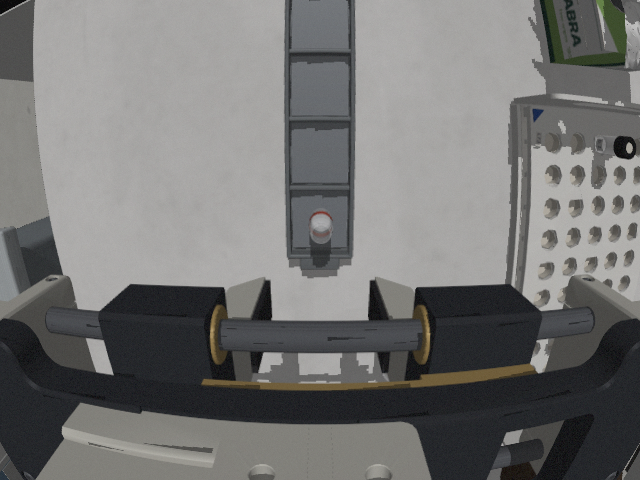

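Vial b stands upright in the middle of the right-end pocket, at (321,228). Next is vial a.

```bash
python3 -m crank '[[[0.5,-2,0.2,0,-2],[0.5,-5.5,0.6,0,-5],[0.5,-9.5,1,0,-8],[0.5,-13.5,1.5,0,-11],[0.5,-17.5,2,0,-14],[0.5,-21.5,2.4,0,-17],[0.5,-25.5,2.9,0,-19.5],[0.5,-28.5,3.2,0,-20.9],[0.5,-30.2,3.4,2,-20.9],[0.5,-30.2,3.4,5,-20.9]]]'; python3 -c "
from h import *
grab('wrist','w5');mv(561.5,-163,22.3,106.45)"
```

```text
time: 10.4
tool_pos: [562.8, -166.7, 103.7]
tcp_rot: [3.138, 0.004, 1.855]
contact_force: [0.0, 0.1, -0.3]
grip_width: 46.0
finger_force: 0.0
t 10.4 shift cm [-0.01  0.28  7.51] turn -0.1 pos [ 559.2 -163.9   97.4] psi 106.3 w 45.8 ff 0.0
```

View pics/w5.png

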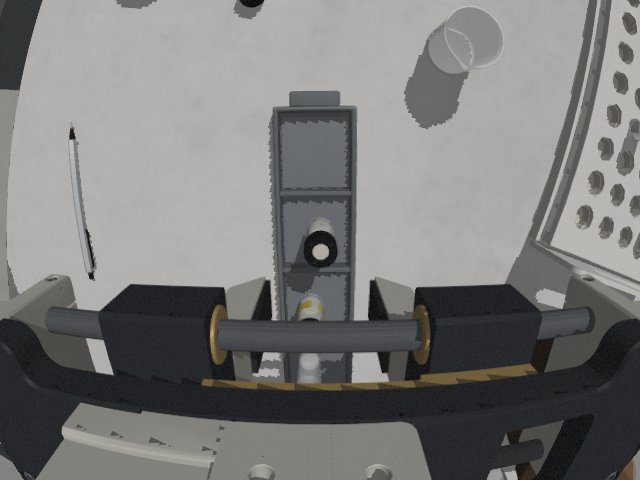

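Vial a's cap is at (321,249), in line with the fingers. The arm was still settling when I read the pose, so I'll read it again before descending.

```bash
python3 -c "
from h import *
mv(561.5,-163,22.3,106.45)
o=bot.get_obs();print(wray(o,(321,249),65))"
```

```text
t 10.4 shift cm [-0.01  0.28  7.51] turn -0.1 pos [ 559.2 -163.9   97.4] psi 106.3 w 45.8 ff 0.0
[[ 558.64913618 -156.29708599   65.        ]]
```

```bash
python3 -m crank '[[[0.5,0,0,0,0],[0.5,0,0,0,0],[0.5,0,0,1,0],[0.5,0,0,2,0],[0.5,0,0,2,0],[0.5,0,0,2,0],[0.5,0,0,2,0],[0.5,0,0,2,0],[0.5,0,0,2,0],[0.5,0,0,2,0]]]'; python3 -c "
from h import *
mv(561.5,-161.5,22.3,106.45)
o,p,d=grab('wrist','w6'); W=d[235:285,290:350]; print(np.median(W))
# black cap centroid
m=((p.max(2)<45)); m[:180]=0;m[270:]=0;m[:,:290]=0;m[:,350:]=0
v,u=np.where(m); c=(u.min()+u.max())/2,(v.min()+v.max())/2; print(c,np.ptp(u),np.ptp(v),wray(o,c,65))"
```

```text
time: 11.45
tool_pos: [561.7, -163.4, 83.1]
tcp_rot: [3.141, 0.0, 1.858]
contact_force: [-0.7, 1.2, -0.3]
grip_width: 46.2
finger_force: 0.0
t 11.4 shift cm [0.18 0.04 6.08] turn 0.0 pos [ 561.7 -163.4   83.1] psi 106.5 w 46.2 ff 0.0
246.66747
(np.float64(320.5), np.float64(257.5)) 35 23 [[ 561.1432495  -156.43987825   65.        ]]
```

```bash
python3 -m crank '[[[0.5,0.1,0,2,0],[0.5,0.1,0,4,0],[0.5,0.1,0,5.3,0],[0.5,0.1,0,6.1,0],[0.5,0.1,0,6.1,0],[0,0.1,0,6.1,0],[0,0.1,0,6.1,0],[0,0.1,0,6.1,0],[0,0.1,0,6.1,0],[0,0.1,0,6.1,0]]]'; python3 -m crank '[[[0,0,0,0,0],[0,0,0,0,0],[0,0,0,0,0],[0,0,0,-1,0],[0,0,0,-3,0],[0,0,0,-6,0],[0,0,0,-8,0],[0,0,0,-9,0],[0,0,0,-9,0],[0,0,0,-9,0]]]'; python3 -c "
from h import *
mv(555.6,199.8,112,85.6)"
```

```text
time: 12.5
tool_pos: [561.6, -162.5, 22.4]
tcp_rot: [3.141, 0.001, 1.858]
contact_force: [-0.5, 0.6, 1.8]
grip_width: 19.0
finger_force: 30.0
time: 13.5
tool_pos: [560.7, -162.1, 111.0]
tcp_rot: [-3.141, -0.001, 1.858]
contact_force: [-0.9, -0.6, -0.6]
grip_width: 18.2
finger_force: 30.0
t 13.5 shift cm [34.85  9.78 -0.07] turn 20.9 pos [ 560.7 -162.1  111. ] psi 106.5 w 18.2 ff 30.0
```

```bash
python3 -m crank '[[[0,1.5,0.4,0,1],[0,4.5,1.3,0,3],[0,8.5,2.4,0,5.5],[0,13,3.6,0,8.5],[0,17.5,4.9,0,11.5],[0,22,6.2,0,14.5],[0,26.5,7.4,0,17],[0,30.5,8.6,0,19.5],[0,33.5,9.4,0,20.9],[0,34.9,9.8,0,20.9]]]'; python3 -m crank '[[[0,0,0,0,0],[0,0,0,0,0],[0,0,0,0,0],[0,0,0,1,0],[0,0,0,3,0],[0,0,0,5,0],[0,0,0,6,0],[0,0,0,6,0],[0,0,0,6,0],[0,0,0,6,0]]]';python3 -c "
from h import *
mv(555.6,199.8,23,85.6)"
```

```text
time: 14.5
tool_pos: [554.9, 202.6, 110.3]
tcp_rot: [-3.139, 0.0, 1.496]
contact_force: [0.4, 0.4, -0.1]
grip_width: 18.5
finger_force: 30.0
time: 15.5
tool_pos: [557.0, 200.1, 52.9]
tcp_rot: [3.14, -0.001, 1.493]
contact_force: [0.9, -0.1, 0.1]
grip_width: 18.2
finger_force: 30.0
t 15.5 shift cm [-0.04 -0.15  2.99] turn -0.0 pos [557.  200.1  52.9] psi 85.6 w 18.2 ff 30.0
```

```bash
python3 -m crank '[[[0,0,0,1,0],[0,0,0,1.8,0],[0,0,0,2.4,0],[0,0,0,2.7,0],[0,0,0,2.9,0],[0,0,0,2.9,0],[0,0,0,2.95,0],[0,0,0,2.95,0],[0,0,0,2.95,0],[0,0,0,2.95,0]]]'; python3 -m crank '[[[0.5,0,0,0,0],[0.5,0,0,0,0],[0.5,0,0,0,0],[0.5,0,0,0,0],[0.5,0,0,-1,0],[0.5,0,0,-4,0],[0.5,0,0,-8,0],[0.5,0,0,-12,0],[0.5,0,0,-13,0],[0.5,0,0,-13,0]]]'; python3 -c "
from h import *
mv(572.7,-226.3,110,106.45)"
```

```text
time: 16.5
tool_pos: [556.3, 200.1, 22.5]
tcp_rot: [3.141, -0.0, 1.494]
contact_force: [-0.3, -0.4, -0.2]
grip_width: 18.2
finger_force: 30.0
time: 17.5
tool_pos: [557.4, 200.4, 155.0]
tcp_rot: [3.137, -0.001, 1.494]
contact_force: [-0.0, -0.6, -0.4]
grip_width: 46.1
finger_force: 0.0
t 17.5 shift cm [-42.43   4.8    4.46] turn -20.9 pos [557.4 200.4 155. ] psi 85.6 w 46.1 ff 0.0
```

```bash
python3 -m crank '[[[0.5,-2,0.2,0,-1],[0.5,-6,0.7,0,-3],[0.5,-11,1.2,0,-6],[0.5,-16,1.8,0,-9],[0.5,-21,2.4,0,-12],[0.5,-26,2.9,0,-15],[0.5,-31,3.5,0,-17],[0.5,-36,4.1,0,-19],[0.5,-40,4.5,0,-20.9],[0.5,-42.4,4.8,0,-20.9]]]'; python3 -m crank '[[[0.5,0,0,0,0],[0.5,0,0,0,0],[0.5,0,0,2,0],[0.5,0,0,4,0],[0.5,0,0,5.2,0],[0.5,0,0,5.2,0],[0.5,0,0,5.2,0],[0.5,0,0,5.2,0],[0.5,0,0,5.2,0],[0.5,0,0,5.2,0]]]'; python3 -c "
from h import *
mv(572.7,-226.3,22.3,106.45)
o,_,_=grab('wrist','w7')"
```

```text
time: 18.5
tool_pos: [570.0, -229.5, 150.1]
tcp_rot: [-3.139, -0.002, 1.856]
contact_force: [0.4, 1.0, -0.8]
grip_width: 46.1
finger_force: 0.0
time: 19.5
tool_pos: [571.7, -226.5, 101.1]
tcp_rot: [3.141, 0.001, 1.858]
contact_force: [-0.4, -0.9, -0.5]
grip_width: 46.1
finger_force: 0.0
t 19.5 shift cm [-0.    0.09  7.88] turn 0.0 pos [ 571.7 -226.5  101.1] psi 106.5 w 46.1 ff 0.0
```

View pics/w7.png

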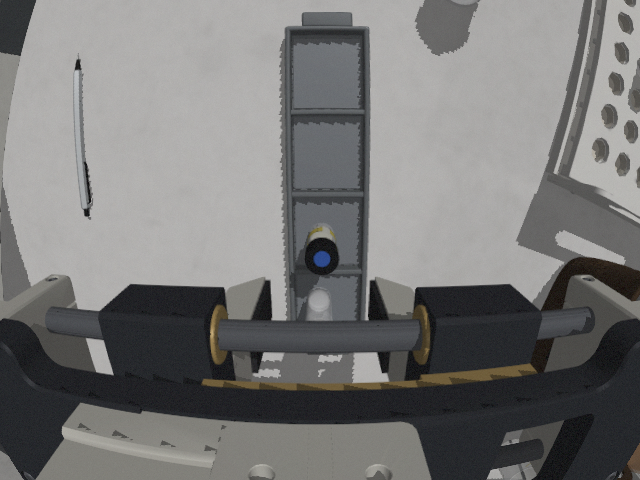

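Vial c's cap is at (321,257), centred between the fingers. I'll grasp it now.

```bash
python3 -m crank '[[[0.5,0,0,2,0],[0.5,0,0,5,0],[0.5,0,0,7,0],[0.5,0,0,7.9,0],[0.5,0,0,7.9,0],[0.5,0,0,7.9,0],[0,0,0,7.9,0],[0,0,0,7.9,0],[0,0,0,7.9,0],[0,0,0,7.9,0]]]'; python3 -m crank '[[[0,0,0,0,0],[0,0,0,0,0],[0,0,0,0,0],[0,0,0,-1,0],[0,0,0,-3,0],[0,0,0,-6,0],[0,0,0,-8,0],[0,0,0,-9,0],[0,0,0,-9,0],[0,0,0,-9,0]]]'; python3 -c "
from h import *
mv(560.2,259.6,112,85.6)"
```

```text
time: 20.55
tool_pos: [571.6, -226.4, 21.8]
tcp_rot: [3.141, 0.0, 1.858]
contact_force: [0.7, 0.3, -0.1]
grip_width: 19.0
finger_force: 30.3
time: 21.55
tool_pos: [570.9, -226.0, 110.6]
tcp_rot: [-3.141, -0.001, 1.858]
contact_force: [0.4, -0.1, -0.0]
grip_width: 18.6
finger_force: 29.9
t 21.6 shift cm [46.87 12.74 -0.1 ] turn 20.9 pos [ 570.9 -226.   110.6] psi 106.5 w 18.6 ff 29.9
```

```bash
python3 -m crank '[[[0,1.5,0.4,0,1],[0,4.5,1.2,0,2.5],[0,8.5,2.3,0,4.5],[0,13,3.5,0,6.5],[0,17.5,4.8,0,9],[0,22,6,0,11],[0,26.5,7.2,0,13],[0,31,8.4,0,15],[0,35.5,9.7,0,17],[0,39.5,10.7,0,19]]]'; python3 -m crank '[[[0,3.5,0.8,0,1],[0,6,1,0,1.9],[0,7.2,1.1,0,1.9],[0,7.2,1.1,0,1.9],[0,7.2,1.1,0,1.9],[0,7.2,1.1,1,1.9],[0,7.2,1.1,3,1.9],[0,7.2,1.1,5,1.9],[0,7.2,1.1,6,1.9],[0,7.2,1.1,6,1.9]]]';python3 -c "
from h import *
mv(560.2,259.6,23,85.6)"
```

```text
time: 22.55
tool_pos: [560.8, 184.9, 109.9]
tcp_rot: [-3.139, 0.0, 1.526]
contact_force: [0.9, -0.8, -0.3]
grip_width: 18.4
finger_force: 29.9
time: 23.55
tool_pos: [575.1, 252.9, 49.6]
tcp_rot: [-3.138, 0.001, 1.492]
contact_force: [-0.1, -1.0, -0.6]
grip_width: 18.7
finger_force: 29.9
t 23.6 shift cm [ 0.55 -1.53  2.66] turn -0.1 pos [575.1 252.9  49.6] psi 85.5 w 18.7 ff 29.9
```

```bash
python3 -m crank '[[[0,0.2,-0.5,0,0],[0,0.5,-1.2,0,0],[0,0.6,-1.5,0,0],[0,0.6,-1.5,0,0],[0,0.6,-1.5,0,0],[0,0.6,-1.5,0,0],[0,0.6,-1.5,0,0],[0,0.6,-1.5,0.5,0],[0,0.6,-1.5,0.5,0],[0,0.6,-1.5,0.5,0]]]';python3 -c "
from h import *
mv(560.2,259.6,23,85.6)"
```

```text
time: 24.55
tool_pos: [561.5, 261.2, 46.0]
tcp_rot: [-3.141, 0.0, 1.493]
contact_force: [-0.1, -0.6, -0.5]
grip_width: 18.6
finger_force: 29.9
t 24.6 shift cm [-0.17 -0.12  2.3 ] turn -0.0 pos [561.5 261.2  46. ] psi 85.6 w 18.6 ff 29.9
```

```bash
python3 -m crank '[[[0,-0.1,-0.1,0.6,0],[0,-0.1,-0.1,1.2,0],[0,-0.1,-0.1,1.7,0],[0,-0.1,-0.1,2,0],[0,-0.1,-0.1,2.2,0],[0,-0.1,-0.1,2.3,0],[0,-0.1,-0.1,2.35,0],[0,-0.1,-0.1,2.4,0],[0,-0.1,-0.1,2.4,0],[0,-0.1,-0.1,2.4,0]]]'; python3 -m crank '[[[0.5,0,0,0,0],[0.5,0,0,0,0],[0.5,0,0,0,0],[0.5,0,0,0,0],[0.5,0,0,-1,0],[0.5,0,0,-4,0],[0.5,0,0,-8,0],[0.5,0,0,-12,0],[0.5,0,0,-13,0],[0.5,0,0,-13,0]]]'; python3 -c "
from h import *
grab('wrist','w8')
mv(586,-278,110,106.45)"
```

```text
time: 25.55
tool_pos: [560.7, 260.5, 22.6]
tcp_rot: [3.141, -0.0, 1.494]
contact_force: [0.8, -0.5, -0.3]
grip_width: 18.7
finger_force: 29.9
time: 26.55
tool_pos: [561.7, 260.9, 155.1]
tcp_rot: [3.137, -0.002, 1.494]
contact_force: [-0.2, 0.6, -1.7]
grip_width: 45.8
finger_force: 0.0
t 26.6 shift cm [-53.49   6.68   4.27] turn -20.9 pos [560.6 260.5 152.9] psi 85.6 w 45.7 ff 0.0
```

View pics/w8.png

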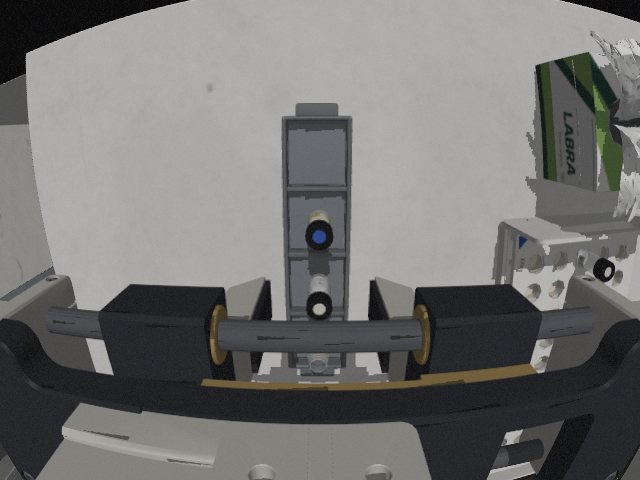

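Vials c (319,235), a (319,305) and b (318,365) are upright in their pockets, and the left pocket at (318,152) is free. Last is vial d.

```bash
python3 -m crank '[[[0.5,-2,0.2,0,-1],[0.5,-6,0.7,0,-3],[0.5,-11,1.3,0,-6],[0.5,-16,2,0,-9],[0.5,-21,2.6,0,-12],[0.5,-26,3.2,0,-15],[0.5,-31,3.9,0,-17],[0.5,-36,4.5,0,-19],[0.5,-40.5,5.1,0,-20.9],[0.5,-43.5,5.4,0,-20.9]]]'; python3 -c "
from h import *
mv(586,-278,105,106.45)"
```

```text
time: 27.6
tool_pos: [579.5, -180.5, 149.9]
tcp_rot: [-3.138, -0.002, 1.857]
contact_force: [0.4, 0.1, 0.7]
grip_width: 45.8
finger_force: 0.0
t 27.6 shift cm [-9.55 -2.11  4.48] turn -0.1 pos [ 579.5 -180.5  149.9] psi 106.4 w 45.8 ff 0.0
```

```bash
python3 -m crank '[[[0.5,-3,-0.6,0,0],[0.5,-6,-1.3,0,0],[0.5,-8.5,-1.9,1,0],[0.5,-9.6,-2.1,3,0],[0.5,-9.6,-2.1,4.5,0],[0.5,-9.6,-2.1,4.5,0],[0.5,-9.6,-2.1,4.5,0],[0.5,-9.6,-2.1,4.5,0],[0.5,-9.6,-2.1,4.5,0],[0.5,-9.6,-2.1,4.5,0]]]'; python3 -c "
from h import *
mv(586,-278,22.3,106.45)
o,_,_=grab('wrist','w9')"
```

```text
time: 28.6
tool_pos: [588.3, -275.3, 108.2]
tcp_rot: [3.141, 0.001, 1.859]
contact_force: [-0.4, -1.3, 0.1]
grip_width: 46.1
finger_force: 0.0
t 28.6 shift cm [-0.19 -0.31  8.59] turn 0.1 pos [ 588.3 -275.3  108.2] psi 106.5 w 46.1 ff 0.0
```

View pics/w9.png

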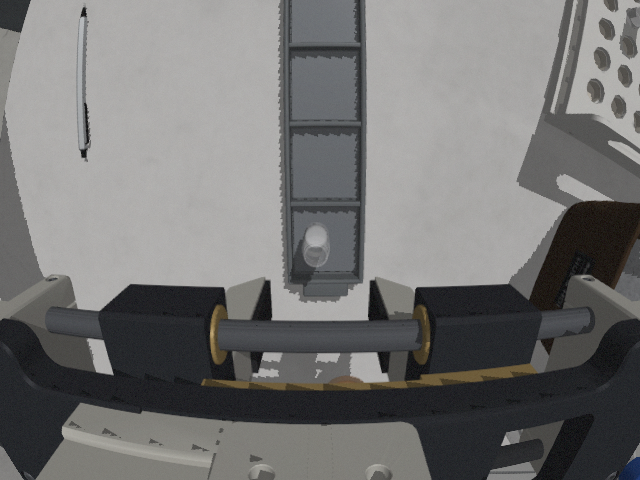

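Vial d's top is near (317,255), about 3 mm to the −y side of the finger centre. That agrees with the computed shift.

```bash
python3 -m crank '[[[0.5,-0.2,-0.3,2,0],[0.5,-0.2,-0.3,5,0],[0.5,-0.2,-0.3,7.5,0],[0.5,-0.2,-0.3,8.6,0],[0.5,-0.2,-0.3,8.6,0],[0.5,-0.2,-0.3,8.6,0],[0,-0.2,-0.3,8.6,0],[0,-0.2,-0.3,8.6,0],[0,-0.2,-0.3,8.6,0],[0,-0.2,-0.3,8.6,0]]]'; python3 -m crank '[[[0,0,0,0,0],[0,0,0,0,0],[0,0,0,0,0],[0,0,0,-1,0],[0,0,0,-3,0],[0,0,0,-6,0],[0,0,0,-8,0],[0,0,0,-9,0],[0,0,0,-9,0],[0,0,0,-9,0]]]'; python3 -c "
from h import *
mv(564.8,319.5,112,85.6)"
```

```text
time: 29.65
tool_pos: [585.9, -278.3, 21.9]
tcp_rot: [3.141, 0.001, 1.858]
contact_force: [0.2, 0.3, 1.3]
grip_width: 19.0
finger_force: 30.4
time: 30.65
tool_pos: [585.1, -277.9, 110.5]
tcp_rot: [-3.141, -0.001, 1.858]
contact_force: [-0.1, 0.5, -1.1]
grip_width: 18.4
finger_force: 30.0
t 30.6 shift cm [57.86 14.99 -0.09] turn 20.9 pos [ 585.1 -277.9  110.5] psi 106.5 w 18.4 ff 30.0
```

```bash
python3 -m crank '[[[0,1.5,0.4,0,1],[0,4.5,1.2,0,2.5],[0,8.5,2.2,0,4.5],[0,13,3.4,0,6.5],[0,17.5,4.5,0,9],[0,22,5.7,0,11],[0,26.5,6.9,0,13],[0,30.5,7.9,0,15],[0,33.5,8.7,0,17],[0,35,9.1,0,19]]]'; python3 -c "
from h import *
mv(564.8,319.5,112,85.6)"
```

```text
time: 31.65
tool_pos: [572.2, 86.2, 109.8]
tcp_rot: [-3.138, -0.0, 1.528]
contact_force: [1.0, -0.4, 0.4]
grip_width: 18.5
finger_force: 30.0
t 31.6 shift cm [23.28 -1.74 -0.2 ] turn 1.9 pos [572.2  86.2 109.8] psi 87.5 w 18.5 ff 30.0
```

```bash
python3 -m crank '[[[0,1.5,-0.1,0,0.5],[0,4.5,-0.3,0,1],[0,8.5,-0.6,0,1.9],[0,13,-1,0,1.9],[0,17,-1.3,0,1.9],[0,20.5,-1.5,0,1.9],[0,22.5,-1.7,0,1.9],[0,23.3,-1.7,0,1.9],[0,23.3,-1.7,0,1.9],[0,23.3,-1.7,0,1.9]]]'; python3 -m crank '[[[0,0,0,0,0],[0,0,0,0,0],[0,0,0,1,0],[0,0,0,3,0],[0,0,0,5,0],[0,0,0,6.5,0],[0,0,0,6.5,0],[0,0,0,6.5,0],[0,0,0,6.5,0],[0,0,0,6.5,0]]]'; python3 -c "
from h import *
mv(564.8,319.5,22.3,85.6)"
```

```text
time: 32.65
tool_pos: [566.8, 315.6, 110.6]
tcp_rot: [-3.14, 0.001, 1.493]
contact_force: [-0.1, -0.1, 0.3]
grip_width: 18.7
finger_force: 30.0
time: 33.65
tool_pos: [567.6, 317.0, 47.5]
tcp_rot: [3.14, -0.001, 1.494]
contact_force: [0.3, 1.0, -0.1]
grip_width: 18.7
finger_force: 30.0
t 33.6 shift cm [ 0.23 -0.3   2.52] turn -0.0 pos [567.6 317.   47.5] psi 85.6 w 18.7 ff 30.0
```

```bash
python3 -m crank '[[[0,0.2,-0.2,0.6,0],[0,0.2,-0.2,1.2,0],[0,0.2,-0.2,1.7,0],[0,0.2,-0.2,2,0],[0,0.2,-0.2,2.2,0],[0,0.2,-0.2,2.35,0],[0,0.2,-0.2,2.4,0],[0,0.2,-0.2,2.45,0],[0,0.2,-0.2,2.45,0],[0,0.2,-0.2,2.45,0]]]'; python3 -m crank '[[[0.5,0,0,0,0],[0.5,0,0,0,0],[0.5,0,0,0,0],[0.5,0,0,0,0],[0.5,0,0,-1,0],[0.5,0,0,-4,0],[0.5,0,0,-8,0],[0.5,0,0,-12,0],[0.5,-3,0,-15,0],[0.5,-6,0,-17,0]]]'; python3 -m crank '[[[0.5,-4,0,0,0],[0.5,-8,0,0,0],[0.5,-11,0,0,0],[0.5,-12,0,0,0],[0.5,-12,0,0,0],[0.5,-12,0,0,0],[0.5,-12,0,0,0],[0.5,-12,0,0,0],[0.5,-12,0,0,0],[0.5,-12,0,0,0]]]'; python3 -c "
from h import *
grab('wrist','w10')"
```

```text
time: 34.65
tool_pos: [565.2, 319.0, 22.1]
tcp_rot: [3.141, -0.0, 1.494]
contact_force: [-0.1, -0.3, -0.3]
grip_width: 18.7
finger_force: 30.0
time: 35.65
tool_pos: [561.0, 259.3, 195.6]
tcp_rot: [3.137, -0.002, 1.495]
contact_force: [-0.1, 0.4, -0.9]
grip_width: 45.7
finger_force: 0.0
time: 36.65
tool_pos: [551.2, 140.0, 191.8]
tcp_rot: [-3.141, -0.0, 1.494]
contact_force: [1.4, -0.1, -0.4]
grip_width: 46.0
finger_force: 0.0
```

View pics/w10.png

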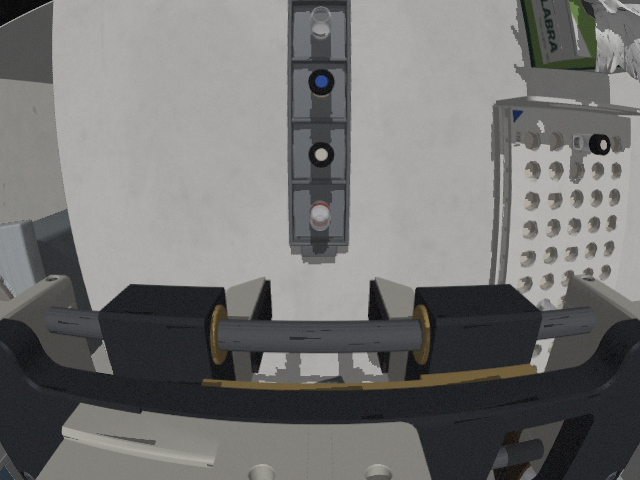

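All four vials stand upright in reversed order: d (320,22), c (321,82), a (321,154) and b (320,215).

```bash
python3 -c "
from plant import bot
print(bot.close_job())"
```

```text
the job is handed in; nothing more can be done
None
```

The four vials now stand upright in the empty tray in reverse order (d, c, a, b from left to right), all released with the gripper clear, and the job was handed in at about 37 s; no verdict came back.

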